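Press a loose edge strip onto a light panel in the jig and hold it

ROBOT

A 7-joint arm with a two-finger parallel gripper is mounted at the origin on the work surface. World frame = base frame: x ahead of the robot, y to its left, z up, the work surface at z = 0. Lengths are in m, angles in rad, forces in N, time in s.
With the tool pointing down it reaches from about 0.4 to 0.85 m from the base axis. Payload 10.4 kg.
Tool frame: the origin (TCP) lies between the finger pads; the fingertips stand 19 mm ahead of it and the grasp point (between the pads) is the TCP; x points along the fingers, y is the direction in which the jaws open and shut, and the axes are right-handed (so a half turn about x gives the same grasp; the last joint's range is limited). The gripper opens to 87 mm and grips with 3 to 60 N. Pads are 19 mm wide; open, the fingers measure 117 mm over their backs; the gripper's body (75 mm by 190 mm) begins 51 mm behind the grasp point.
Start: joints at [1.255, 0.332, -0.065, 1.46, 0.022, 1.35, -0.088], TCP at [0.18, -0.598, 0.242] pointing down, gripper open.
Joint ranges: [-2.6, 2.6], [-0.5, 2.12], [-1.47, 1.34], [0.16, 2.42], [-1.27, 4.41], [0.06, 2.06], [-2.6, 2.6]. Speed limits (rad/s): [2.22, 2.22, 2.79, 2.79, 3.14, 3.14, 3.14].

INTERFACE

Orientations are given as a unit quaternion [x, y, z, w].
In Python, from bench import r gives the robot as it stands.
- The arm moves only by the tool drive_tool, never from a script. Its argument "motion" is a list of rows, each a list of 4 numbers: the shift along the tool's x, y, z in cm, then the turn about the tool's x in units of 5 degrees (1.0 is 5 degrees). In form: [[tx, ty, tz, twist], ...]. A call has 1 to 20 rows; each row is the pose to reach, as a shift and turn from the pose commanded when the call began, along the tool's axes at that moment; what a row does not reach only later rows make up. A row lasts 1/12 s, in which the tool goes at most 41.7 mm and 7.16 degrees, less where a joint would pass 70% of its speed; a pose out of reach is approached as far as the arm can. A call with a gripper value outside its range is refused whole. "grip" is the closure in counts, from 0 (fully open) to 255 (shut), set as the call begins (left out, the last holds). The fingers move at their own pace and stop on an object; "force" is the grip in N (left out, the last holds). Time passes only in rows, so rows that repeat a pose let the fingers close. It gives the time, the measured TCP pose, the force and the opening at its end, in the units of the state.
- r.read_state(): the state, without advancing time (a new reading comes with each control period).
- r.camera(name): name is "side" or "top"; returns the picture (384x512x3 uint8, red, green, blue); there is no depth.
- r.calibration(name): a dict with "fx", "fy", "cx", "cy" (pixels), "xyz" and "orientation" of the camera in the world. Camera axes: x right, y up, looking along -z (the intrinsics and any distortion apply to the point x, -y, -z); pixel columns grow to the right and rows downward; lengths in m; the calibration is good to about 2 mm. A picture is of the moment at which its call begins. calibration takes no time and is no camera call.
- r.close_job(): hands the job in, once; it reports no verdict.
The state is a dict: "time": time; "joint_positions": joint angles; "joint_vel": joint speeds; "joint_torque": joint torques, N m; "ee_pos": TCP position; "eef_rot": TCP orientation; "ft_force": force on the tool from outside, world axes, zero at the start; "torque": the same for the moment, N m; "width": finger opening in m.
Only numpy, scipy, OpenCV 4.12 (cv2) and the standard library are available. Lean on these libraries where they do the work, as an engineer would, in place of code of your own. Each camera call takes 0.05 s, during which the arm holds its last target.

TASK

A small piece of light honeycomb panel lies loose on the pressing jig: slide it square and flush into the fence corner. Then pump the clamp's orange trigger, never shoving the rod or its plate directly, until the red sprung plate bears on the panel's edge strip and its springs are pushed in about half-way; do not let them go nearly all the way in, or the panel is crushed. Finish while still holding the trigger squeezed with the gripper at that pressure so that the hot glue can set, and leave everything else where it lies.

Things in the scene. Friction and masses are not known exactly. Their poses are not given: they have to be found in the camera images.
- jig_corner (a point): inside corner of the pressing jig's two aluminium fences, on the upper face of its board (12 mm plywood, fixed, top 12 mm above the table). Axes: +y from the clamp to the back fence, along the clamp's rod; +x to the side fence. The back fence stands on +y of this point and reaches 155 mm to -x; the side fence stands on +x and reaches 117 mm to -y; both 26 mm high
- panel_center (a point): centre, half-way up, of the loose honeycomb panel piece: 130 mm along its x, 110 mm along its y, 38 mm thick, about 0.26 kg, smooth white laminate, brown core. It lies on the jig's board, 15 to 40 mm out of the corner both ways, up to 0.14 rad askew, axes nearly the jig's. Flush in the corner its centre is 65 mm to -x and 55 mm to -y of jig_corner
- panel_edge (a point): middle, half-way up, of the panel's wood-coloured edge strip, on its -y edge (130 mm long, 38 mm high), which faces the clamp. With the panel flush the strip lies 110 mm to -y of jig_corner
- clamp_grip (a point): middle of the clamp's fixed black upright grip, 165 mm above the table, 70 mm to -x and 292 mm to -y of jig_corner; axes of the jig. The grip is 22 mm thick along y, 28 mm wide along x, and ends 192 mm above the table. It is bolted to the jig and does not give. The clamp below it (orange cheeks, rod) is at most 112 mm high
- trigger_pad (a point): middle of the orange trigger bar (14 mm thick, 18 mm wide), 165 mm above the table at rest. It stands upright on the +y side of the grip, pivots 99.5 mm above the table and ends about 183 mm above it. At rest, rear of grip to front of trigger measures 63 mm along y at this height; squeezed fully home, about 38 mm
- trigger (a joint): angle of the trigger, 0 at rest to 0.37 rad squeezed home (trigger_pad moves to -y, about 65 mm per rad). Its spring returns it: 2.5 to 4.5 N at the finger. Squeezing drives the rod 46 mm per rad towards the panel, after lost motion until its pawl takes a tooth: about 10 mm a full pump (5 mm teeth). Each newton on the panel asks about 0.8 N more at the trigger
- clamp_rod (a joint): how far the toothed rod has been pumped out towards the panel, 0 to 0.095 m; it starts between 0 and 0.022. The ratchet lets it move forward only; when the trigger is let go under load the rod falls back by up to one tooth (5 mm), so the pressure drops
- plate_face (a point): centre of the front face (towards +y) of the red sprung pressure plate at the rod's front end, 31 mm above the table, 70 mm to -x of jig_corner; the plate is 48 mm wide along x, 28 mm high, 7 mm thick. At the start it is 51 to 73 mm short of where the edge strip of a flush panel lies
- plate (a joint): how far the red plate is pushed back on its two springs towards the grey backing plate on the rod: 0 free (14 mm gap) to 0.014 m bottomed. The springs take 2 N per mm: half-way, 7 mm, is 14 N. The panel is crushed at 25 N
- packer_center (a point): bystander: centre of a loose pale wooden packing block, 60 x 40 x 22 mm, on the jig's board beside the clamp
- wrench: bystander: small steel wrench, 120 mm, lying on the jig's board on the other side of the clamp
- tub: bystander: open white plastic tub, 194 mm across, 160 mm high
- jar: bystander: empty clear closed jar with white lid, 120 mm across, 182 mm high, with a handle
- coil: bystander: flat coil of wood-coloured edging, 150 mm across, 23 mm high
- screwdriver: bystander: screwdriver lying on the table
- mug: bystander: blue mug, 80 mm across, 90 mm high
Things that resemble listed ones, but are neither listed nor needed, are in the scene too. There is more than one size of the part that bears panel_center; the job needs the middle-sized.

How it is judged:
By the outcome, as a careful person would: the job done as asked, in the order asked, and still so for the second after the job is handed in, while the arm keeps its last pose, push and grip.
It also fails if it takes over 72 s, if anything falls off the work surface, if the arm or the gripper's body presses on something with over 40 N, if the wrist force passes 120 N, or if a joint passes its speed limit or range.

## Working session

There is one attempt and no reset: what is moved stays moved. The work goes in short steps, Python scripts to look and compute and a tool call to move; the robot and the scene stay as the last step left them, time stands still between calls to the robot, and variables do not carry over. Pictures are saved under pics/ and viewed, and the job is handed in when it is done.

Besides the shell and the picture viewer there is one more tool, called after "Emit:" as name(argument=value, ...), one argument or row to a line, values as JSON. drive_tool: Moves the arm, as the interface text tells. Its arguments: {"type":"object","properties":{"motion":{"type":"array","items":{"type":"array","items":{"type":"number"}}},"grip":{"type":"number"},"force":{"type":"number"}},"required":["motion"]}

```bash
ls; mkdir -p pics; python3 - <<'E'
from bench import r
import cv2
print(r.read_state())
for n in("side","top"):
    print(r.calibration(n)); im=r.camera(n); cv2.imwrite(f"pics/{n}0.png",im[:,:,::-1])
E
```

```text
pics
{'time': 0.0, 'joint_positions': array([ 1.25539306,  0.33285259, -0.06470854,  1.46093555,  0.02157716,
        1.34988886, -0.08850895]), 'joint_vel': array([-0.00087289, -0.00010726, -0.0014488 ,  0.00024885, -0.00189566,
       -0.00164336, -0.00010532]), 'joint_torque': array([ 6.05611058e-04, -6.23240948e+01,  2.50679394e-02, -3.89901352e+01,
       -6.13962254e-02,  3.95716913e-02,  1.60578220e-04]), 'ee_pos': array([ 0.18030346, -0.59805618,  0.24076872]), 'eef_rot': array([-0.69945605, -0.10364133,  0.69962695, -0.10267345]), 'ft_force': array([-0.35510708,  0.09218735,  0.25258365]), 'torque': array([-0.00044407,  0.0217472 , -0.03792678]), 'width': 0.08681211626261984}
{'fx': 370.36419527562447, 'fy': 370.36419527562447, 'cx': 246.4347382656917, 'cy': 194.79112941532256, 'xyz': array([ 0.3877247 , -0.78111722,  0.93581621]), 'orientation': array([ 0.37695159, -0.03112652, -0.08530965,  0.92177053])}
{'fx': 410.6768535739854, 'fy': 410.6768535739854, 'cx': 260.0237723646302, 'cy': 187.58694586237758, 'xyz': array([0.41398194, 0.01187217, 1.23907188]), 'orientation': array([-0.0412872 ,  0.03725313,  0.70963156, -0.70237498])}
```

View pics/side0.png

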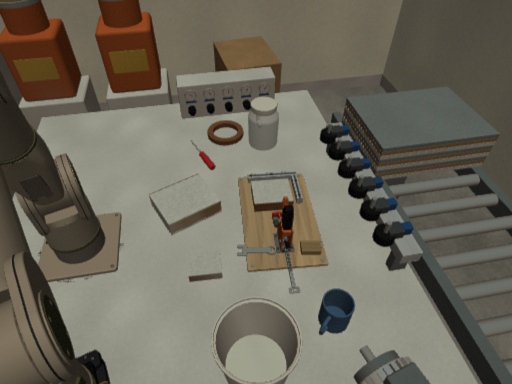

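View pics/top0.png

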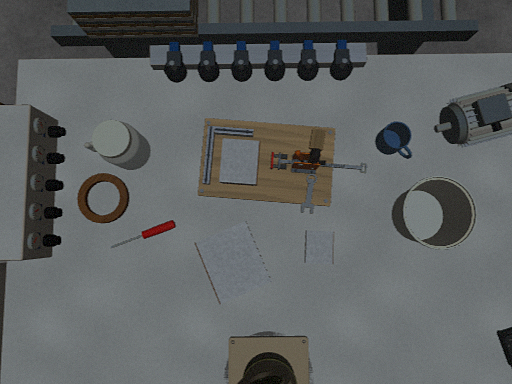

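```bash
cat > h.py <<'E'
import numpy as np, cv2
from scipy.spatial.transform import Rotation as R
from bench import r
def ray(n,px):
    c=r.calibration(n); d=np.array([(px[0]-c['cx'])/c['fx'],-(px[1]-c['cy'])/c['fy'],-1.])
    return np.array(c['xyz']),R.from_quat(c['orientation']).apply(d)
def at(n,px,z):
    o,d=ray(n,px); return o+d*(z-o[2])/d[2]
def proj(n,p):
    c=r.calibration(n); q=R.from_quat(c['orientation']).inv().apply(np.atleast_2d(p)-c['xyz'])
    return np.c_[c['cx']+c['fx']*q[:,0]/-q[:,2], c['cy']-c['fy']*q[:,1]/-q[:,2]]
def crop(n,x0,y0,w,h,s,out,im=None):
    if im is None: im=r.camera(n)[:,:,::-1]
    a=cv2.resize(im[y0:y0+h,x0:x0+w],None,fx=s,fy=s,interpolation=cv2.INTER_CUBIC)
    cv2.imwrite(out,a); return im
E
python3 - <<'E'
from h import *
crop("top",190,105,150,110,5,"pics/c_top0.png",cv2.imread("pics/top0.png"))
crop("side",225,155,115,120,5,"pics/c_side0.png",cv2.imread("pics/side0.png"))
E
```

```text
(no output)
```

View pics/c_top0.png

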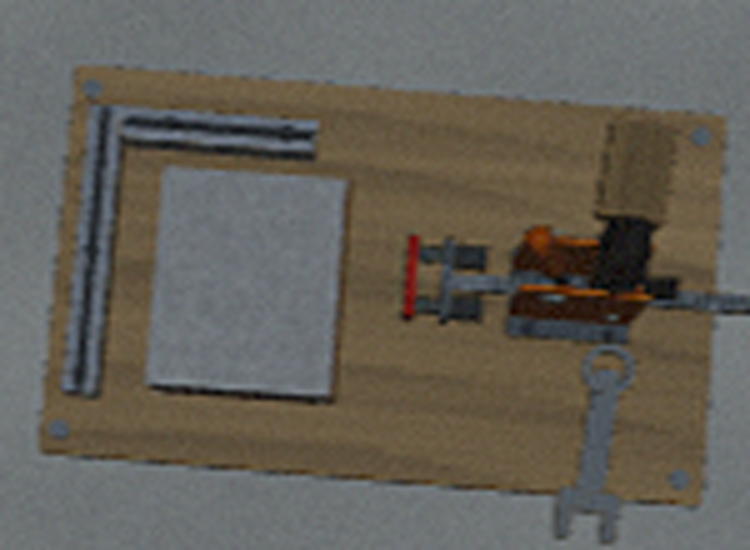

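View pics/c_side0.png

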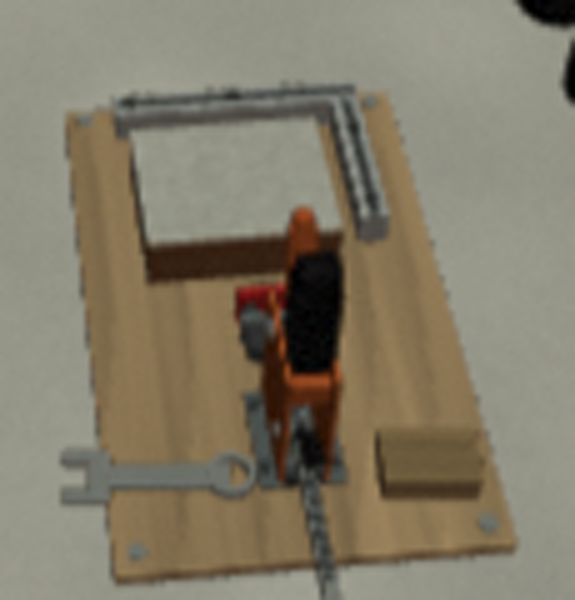

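```bash
python3 - <<'E'
from h import *
f=lambda c:(190+(c[0]+.5)/5-.5,105+(c[1]+.5)/5-.5)
g=lambda c:(225+(c[0]+.5)/5-.5,155+(c[1]+.5)/5-.5)
for nm,c,z in [("bf end",(100,395),.038),("sf end",(316,151),.038),("corner",(122,143),.038),("P ++",(163,168),.05),("P +x-y",(348,180),.05),("P --",(332,398),.05),("P -x+y",(149,384),.05),("plate top L",(411,236),.045),("plate top R",(406,320),.045),("b1",(92,88),.012),("b2",(701,136),.012),("b3",(58,429),.012),("b4",(678,479),.012)]:
    print(nm,at("top",f(c),z).round(4))
for nm,c,z in [("sf end",(358,222),.038),("corner",(325,105),.038),("P --",(148,246),.05),("P +x-y",(341,236),.05),("P++",(318,120),.05),("b1",(371,100),.012),("b2",(488,523),.012),("b3",(83,120),.012),("b4",(138,552),.012),("grip top",(322,262),.192)]:
    print("side",nm,at("side",g(c),z).round(4))
E
```

```text
bf end [0.5615 0.1666 0.038 ]
sf end [0.7069 0.0381 0.038 ]
corner [0.7131 0.154  0.038 ]
P ++ [0.6947 0.1283 0.05  ]
P +x-y [0.6862 0.0191 0.05  ]
P -- [0.5568 0.0296 0.05  ]
P -x+y [0.5661 0.1364 0.05  ]
plate top L [ 0.6533 -0.0178  0.045 ]
plate top R [ 0.6031 -0.0142  0.045 ]
b1 [0.7542 0.1756 0.012 ]
b2 [ 0.7199 -0.1963  0.012 ]
b3 [0.5443 0.1952 0.012 ]
b4 [ 0.5103 -0.1765  0.012 ]
side sf end [0.7012 0.0355 0.038 ]
side corner [0.7097 0.1518 0.038 ]
side P -- [0.5562 0.0292 0.05  ]
side P +x-y [0.6825 0.0143 0.05  ]
side P++ [0.6965 0.1252 0.05  ]
side b1 [0.7537 0.1777 0.012 ]
side b2 [ 0.7184 -0.1954  0.012 ]
side b3 [0.5414 0.1963 0.012 ]
side b4 [ 0.5095 -0.1768  0.012 ]
side grip top [ 0.6199 -0.1301  0.192 ]
```

```bash
cat >> h.py <<'E'
TH=-0.0925; C=np.array([.7130,.1530]); XJ=np.array([np.cos(TH),np.sin(TH)]); YJ=np.array([-XJ[1],XJ[0]])
def J(x,y,z): return np.array([*(C+XJ*x/1000+YJ*y/1000),z/1000])
def toJ(p): d=np.array(p)[:2]-C; return np.array([d@XJ*1000,d@YJ*1000,p[2]*1000 if len(p)>2 else 0]).round(1)
def go(x,y,z,jaw):  # jaw 'x' or 'y'; prints shift cm in tool axes and twist units
    s=r.read_state(); Rm=R.from_quat(s['eef_rot']); M=Rm.as_matrix()
    d=M.T@(J(x,y,z)-s['ee_pos'])*100
    ax=XJ if jaw=='x' else YJ
    a=np.arctan2(M[1,1],M[0,1]); t=np.arctan2(ax[1],ax[0]); 
    e=(t-a+np.pi/2)%np.pi-np.pi/2   # world z turn
    print("t",s['time'],"J",toJ(s['ee_pos']),"shift",d.round(2),"twist about tool x (down)",np.round(-np.degrees(e)/5,2),"F",s['ft_force'].round(1),"q",s['joint_positions'].round(2))
E
python3 - <<'E'
from h import *
M=R.from_quat(r.read_state()['eef_rot']).as_matrix(); print(M.round(3))
go(-65,-150,200,'x')
print(toJ([.35,-.5,0]), at("top",(440,212),.16),at("top",(393,137),.09))
E
```

```text
[[-0.     0.289 -0.957]
 [ 0.001 -0.957 -0.289]
 [-1.    -0.001  0.   ]]
t 0.1 J [-461.  -797.1  240.9] shift [  4.14 -45.08 -61.02] twist about tool x (down) -13.58 F [0.3 0.1 0.1] q [ 1.26  0.33 -0.06  1.46  0.02  1.35 -0.09]
[-301.1 -683.7    0. ] [ 0.46507802 -0.45331548  0.16      ] [ 0.68320977 -0.36244141  0.09      ]
```

```bash
python3 - <<'E'
from h import *
go(-80,-160,240,'x')
E
```

```text
t 0.1 J [-461.  -797.1  240.9] shift [  0.14 -44.72 -59.26] twist about tool x (down) -13.58 F [0.3 0.1 0.1] q [ 1.26  0.33 -0.06  1.46  0.02  1.35 -0.09]
```

Emit:
drive_tool(
  motion=[
    [0,-44.7,-59.3,-13.6],
    [0,-44.7,-59.3,-13.6],
    [0,-44.7,-59.3,-13.6],
    [0,-44.7,-59.3,-13.6],
    [0,-44.7,-59.3,-13.6],
    [0,-44.7,-59.3,-13.6],
    [0,-44.7,-59.3,-13.6],
    [0,-44.7,-59.3,-13.6],
    [0,-44.7,-59.3,-13.6],
    [0,-44.7,-59.3,-13.6],
    [0,-44.7,-59.3,-13.6],
    [0,-44.7,-59.3,-13.6],
    [0,-44.7,-59.3,-13.6],
    [0,-44.7,-59.3,-13.6],
    [0,-44.7,-59.3,-13.6],
    [0,-44.7,-59.3,-13.6],
    [0,-44.7,-59.3,-13.6],
    [0,-44.7,-59.3,-13.6],
    [0,-44.7,-59.3,-13.6],
    [0,-44.7,-59.3,-13.6],
  ],
  grip=0,
  force=20,
)

```text
time: 1.77
ee_pos: [0.6193, 0.0033, 0.2406]
eef_rot: [-0.521, -0.478, 0.521, -0.477]
ft_force: [0.1, -1.0, 0.0]
width: 0.0869
```

```bash
python3 - <<'E'
from h import *
go(-80,-160,240,'x');go(-80,-158,39,'x')
E
```

```text
t 1.7667 J [ -79.5 -157.7  240.6] shift [ 0.06 -0.06  0.23] twist about tool x (down) 0.06 F [ 0.1 -1.   0. ] q [ 0.42  0.39 -0.66  1.45  0.24  1.38 -0.33]
t 1.7667 J [ -79.5 -157.7  240.6] shift [ 2.016e+01 -2.000e-02  5.000e-02] twist about tool x (down) 0.06 F [ 0.1 -1.   0. ] q [ 0.42  0.39 -0.66  1.45  0.24  1.38 -0.33]
```

Emit:
drive_tool(
  motion=[
    [4,0,0,0],
    [8,0,0,0],
    [12,0,0,0],
    [15,0,0,0],
    [17.5,0,0,0],
    [19,0,0,0],
    [20,0,0,0],
    [20,0,0,0],
  ],
)

```text
time: 2.43
ee_pos: [0.6182, -0.0003, 0.0401]
eef_rot: [-0.522, -0.477, 0.523, -0.476]
ft_force: [-0.2, -0.1, -0.6]
width: 0.0873
```

```bash
python3 - <<'E'
from h import *
go(-80,-120,40,'x')
crop("side",225,155,115,120,5,"pics/c_side1.png")
E
```

```text
t 2.4333 J [ -80.3 -161.4   40.1] shift [ 0.    0.03 -4.14] twist about tool x (down) 0.0 F [-0.2 -0.1 -0.6] q [ 0.38  0.58 -0.59  1.65  0.36  1.03 -0.42]
```

View pics/c_side1.png

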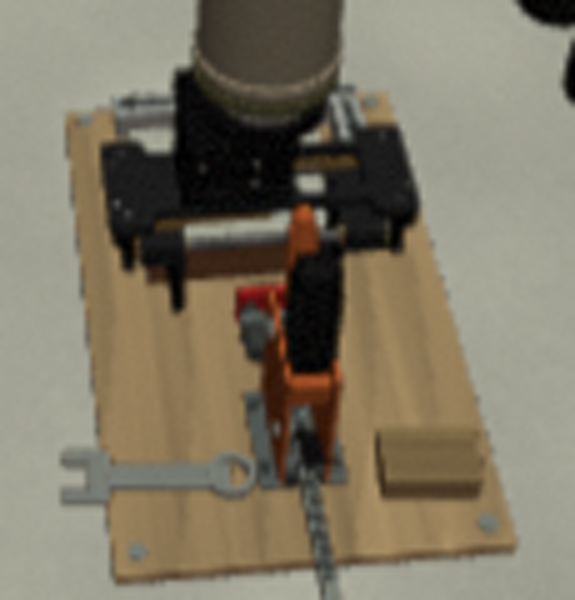

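Emit:
drive_tool(
  motion=[
    [0,0,-0.3,0],
    [0,0,-0.6,0],
    [0,0,-0.9,0],
    [0,0,-1.2,0],
    [0,0,-1.5,0],
    [0,0,-1.8,0],
    [0,0,-2.1,0],
    [0,0,-2.4,0],
    [0,0,-2.7,0],
    [0,0,-3.0,0],
    [0,0,-3.3,0],
    [0,0,-3.5,0],
    [0,0,-3.7,0],
    [0,0,-3.7,0],
  ],
)

```text
time: 3.65
ee_pos: [0.6225, 0.0383, 0.0415]
eef_rot: [0.522, 0.477, -0.522, 0.477]
ft_force: [-1.6, -0.3, 0.5]
width: 0.0873
```

Emit:
drive_tool(
  motion=[
    [0,0,-0.1,0],
    [0,0,-0.2,0],
    [0,0,-0.3,0],
    [0,0,-0.3,0],
  ],
)

```text
time: 3.98
ee_pos: [0.6228, 0.0408, 0.0415]
eef_rot: [0.522, 0.477, -0.522, 0.477]
ft_force: [1.0, -0.7, -0.2]
width: 0.0869
```

```bash
python3 - <<'E'
from h import *
go(-80,-120,40,'x')
crop("side",225,155,115,120,5,"pics/c_side2.png")
E
```

```text
t 3.9833 J [ -79.5 -120.1   41.5] shift [ 0.15 -0.05 -0.01] twist about tool x (down) 0.02 F [ 1.  -0.7 -0.2] q [ 0.32  0.59 -0.6   1.64  0.37  1.04 -0.49]
```

View pics/c_side2.png

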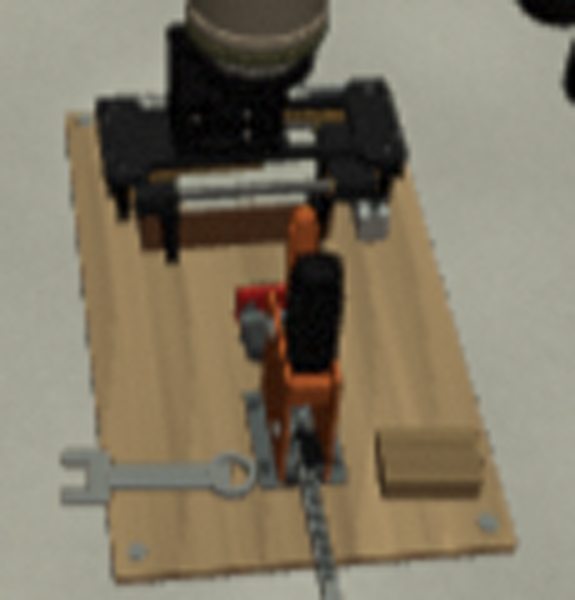

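Emit:
drive_tool(
  motion=[
    [0,0,-0.1,0],
    [0,0,-0.2,0],
    [0,0,-0.2,0],
  ],
)

```text
time: 4.28
ee_pos: [0.6229, 0.0421, 0.0415]
eef_rot: [-0.522, -0.476, 0.523, -0.477]
ft_force: [-1.7, -3.1, 1.1]
width: 0.0869
```

Emit:
drive_tool(
  motion=[
    [0,0,-0.1,0],
    [0,0,-0.2,0],
    [0,0,-0.2,0],
  ],
)

```text
time: 4.53
ee_pos: [0.6229, 0.0422, 0.0415]
eef_rot: [-0.522, -0.476, 0.524, -0.477]
ft_force: [-3.3, -8.3, 2.6]
width: 0.0871
```

Emit:
drive_tool(
  motion=[
    [0,0,-0.1,0],
    [0,0,-0.2,0],
    [0,0,-0.2,0],
  ],
)

```text
time: 4.78
ee_pos: [0.6229, 0.0422, 0.0414]
eef_rot: [-0.521, -0.475, 0.525, -0.477]
ft_force: [-5.2, -13.6, 6.2]
width: 0.0869
```

Emit:
drive_tool(
  motion=[
    [0,0,0.6,0],
    [0,0,1.4,0],
    [-3,0,1.8,0],
    [-7,0,1.8,0],
    [-10,0,1.8,0],
    [-10,0,1.8,0],
  ],
)

```text
time: 5.28
ee_pos: [0.6249, 0.0297, 0.1485]
eef_rot: [0.525, 0.475, -0.519, 0.479]
ft_force: [1.1, 0.5, 0.8]
width: 0.087
```

```bash
python3 - <<'E'
from h import *
print(toJ([.6229,.0422]))
go(-180,-65,140,'y')
crop("top",190,105,150,110,5,"pics/c_top3.png")
E
```

```text
[ -79.5 -118.6    0. ]
t 5.2833 J [ -76.3 -130.9  148.5] shift [  0.77 -10.37  -6.6 ] twist about tool x (down) -17.98 F [1.1 0.5 0.8] q [ 0.37  0.47 -0.64  1.56  0.3   1.21 -0.41]
```

View pics/c_top3.png

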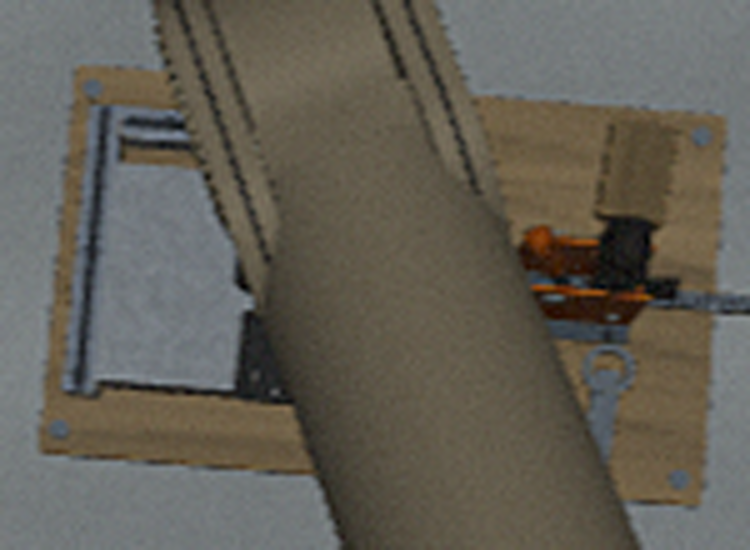

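Emit:
drive_tool(
  motion=[
    [0,-9.5,-6.6,-18],
    [0,-9.5,-6.6,-18],
    [0,-9.5,-6.6,-18],
    [0,-9.5,-6.6,-18],
    [0,-9.5,-6.6,-18],
    [0,-9.5,-6.6,-18],
    [0,-9.5,-6.6,-18],
    [0,-9.5,-6.6,-18],
    [0,-9.5,-6.6,-18],
    [0,-9.5,-6.6,-18],
    [0,-9.5,-6.6,-18],
    [0,-9.5,-6.6,-18],
    [0,-9.5,-6.6,-18],
    [0,-9.5,-6.6,-18],
    [0,-9.5,-6.6,-18],
  ],
  grip=108,
)

```text
time: 6.58
ee_pos: [0.5327, 0.103, 0.1408]
eef_rot: [0.033, 0.707, -0.033, 0.706]
ft_force: [0.2, -0.6, 0.5]
width: 0.0501
```

```bash
python3 - <<'E'
from h import *
go(-172,-60,40,'y')
print(R.from_quat(r.read_state()['eef_rot']).as_matrix().round(3))
E
```

```text
t 6.5833 J [-174.9  -66.4  140.8] shift [10.08  0.64  0.3 ] twist about tool x (down) -0.01 F [ 0.2 -0.6  0.5] q [ 0.55  0.4  -0.99  1.76  0.36  1.17  0.93]
[[-0.001  0.093  0.996]
 [ 0.001  0.996 -0.093]
 [-1.     0.001 -0.001]]
```

Count scale confirmed (108 → 50 mm). Tool z = jig +x now.

Emit:
drive_tool(
  motion=[
    [3,0.2,0,0],
    [6,0.4,0,0],
    [8.5,0.6,0,0],
    [9.9,0.6,0,0],
    [9.9,0.6,0,0],
  ],
)

```text
time: 7.0
ee_pos: [0.5317, 0.1087, 0.0397]
eef_rot: [0.032, 0.708, -0.033, 0.705]
ft_force: [0.1, 0.4, 0.6]
width: 0.0502
```

Emit:
drive_tool(
  motion=[
    [0,0,0.3,0],
    [0,0,0.6,0],
    [0,0,0.9,0],
    [0,0,1.2,0],
    [0,0,1.5,0],
    [0,0,1.8,0],
    [0,0,2.1,0],
    [0,0,2.4,0],
    [0,0,2.7,0],
    [0,0,3.0,0],
    [0,0,3.2,0],
    [0,0,3.2,0],
  ],
)

```text
time: 8.0
ee_pos: [0.5661, 0.106, 0.0425]
eef_rot: [0.032, 0.706, -0.032, 0.707]
ft_force: [-0.4, -0.1, 0.0]
width: 0.0502
```

```bash
python3 - <<'E'
from h import *
go(-139,-60,40,'y')
E
```

```text
t 8.0 J [-142.   -60.4   42.5] shift [0.25 0.04 0.3 ] twist about tool x (down) 0.01 F [-0.4 -0.1  0. ] q [ 0.43  0.59 -0.88  1.76  0.51  1.04  0.85]
```

Emit:
drive_tool(
  motion=[
    [0.1,0,0.1,0],
    [0.1,0,0.2,0],
    [0.1,0,0.2,0],
  ],
)

```text
time: 8.25
ee_pos: [0.5675, 0.1059, 0.0414]
eef_rot: [0.032, 0.706, -0.032, 0.706]
ft_force: [-1.2, -0.3, -0.4]
width: 0.05
```

Emit:
drive_tool(
  motion=[
    [0,0,0.1,0],
    [0,0,0.2,0],
    [0,0,0.2,0],
  ],
)

```text
time: 8.5
ee_pos: [0.569, 0.1058, 0.0414]
eef_rot: [0.032, 0.707, -0.032, 0.706]
ft_force: [-3.4, 1.3, 1.7]
width: 0.0498
```

Emit:
drive_tool(
  motion=[
    [0,0,0.1,0],
    [0,0,0.2,0],
    [0,0,0.2,0],
  ],
)

```text
time: 8.75
ee_pos: [0.5691, 0.1059, 0.041]
eef_rot: [0.032, 0.708, -0.032, 0.705]
ft_force: [-13.4, 0.8, 6.7]
width: 0.0499
```

Emit:
drive_tool(
  motion=[
    [0,0,-0.6,0],
    [0,0,-1.5,0],
    [-4,0,-2,0],
    [-8,0,-2,0],
    [-12,0,-2,0],
    [-16,0,-2,0],
    [-20,0,-2,0],
    [-21,0,-2,0],
    [-21,0,-2,0],
  ],
  grip=0,
)

```text
time: 9.5
ee_pos: [0.553, 0.108, 0.2552]
eef_rot: [0.032, 0.704, -0.032, 0.709]
ft_force: [0.3, -0.7, -0.3]
width: 0.0863
```

```bash
python3 - <<'E'
from h import *
go(-70,-271,250,'y')
crop("top",190,105,150,110,5,"pics/c_top4.png")
crop("side",225,155,115,120,5,"pics/c_side4.png")
E
```

```text
t 9.5 J [-155.2  -59.6  255.2] shift [  0.57 -21.15   8.49] twist about tool x (down) 0.01 F [ 0.3 -0.7 -0.3] q [ 0.56  0.34 -1.02  1.57  0.3   1.39  0.99]
```

View pics/c_top4.png

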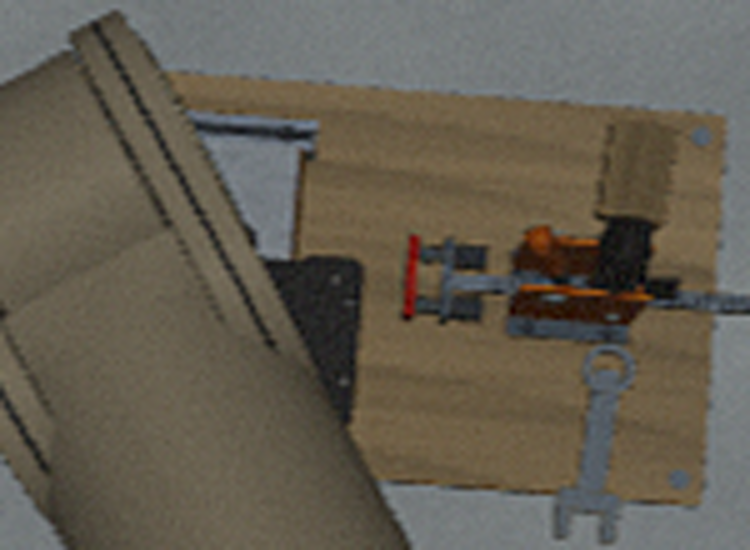

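View pics/c_side4.png

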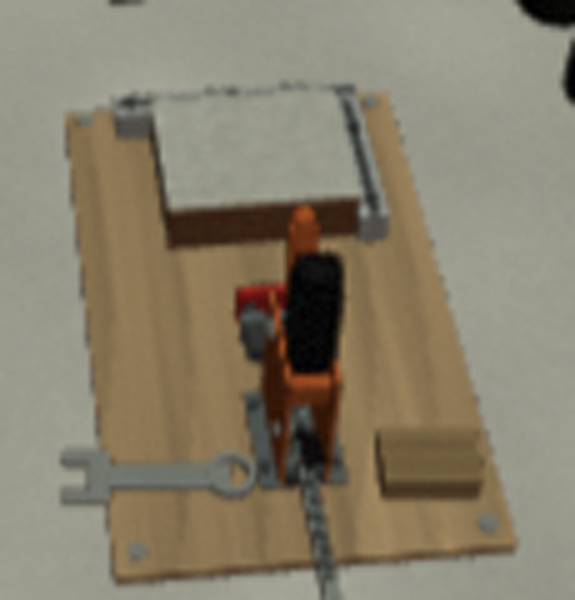

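```bash
python3 - <<'E'
from h import *
f=lambda c:(190+(c[0]+.5)/5-.5,105+(c[1]+.5)/5-.5)
g=lambda c:(225+(c[0]+.5)/5-.5,155+(c[1]+.5)/5-.5)
for c,z in [((628,235),.192),((655,235),.192),((604,235),.192),((538,238),.183),((525,238),.183),((552,238),.183)]: print('top',toJ(at("top",f(c),z)))
for c,z in [((321,256),.192),((305,210),.183)]: print('side',toJ(at("side",g(c),z)))
# triangulate panel corners now
for c in [(158,95),(340,90),(360,200),(165,211)]: print('panel',toJ(at("side",g(c),.05)))
E
```

```text
top [ -63.7 -286.6  192. ]
top [ -62.6 -300.5  192. ]
top [ -64.7 -274.2  192. ]
top [ -67.2 -240.9  183. ]
top [ -67.8 -234.2  183. ]
top [ -66.6 -248.2  183. ]
side [ -66.3 -286.   192. ]
side [ -67.3 -242.   183. ]
panel [-122.4    7.4   50. ]
panel [ 6.9  0.2 50. ]
panel [   1.  -109.4   50. ]
panel [-130.1 -107.1   50. ]
```

Emit:
drive_tool(
  motion=[
    [0.4,-4,2,0],
    [0.4,-8,4,0],
    [0.4,-12,6,0],
    [0.4,-16,8,0],
    [0.4,-19,8.6,0],
    [0.4,-20.9,8.6,0],
    [0.4,-20.9,8.6,0],
    [0.4,-20.9,8.6,0],
  ],
)

```text
time: 10.27
ee_pos: [0.6174, -0.11, 0.2453]
eef_rot: [0.033, 0.707, -0.033, 0.705]
ft_force: [-0.2, -0.5, -0.3]
width: 0.0869
```

```bash
python3 - <<'E'
from h import *
go(-69,-269,165,'y')
crop("top",190,105,150,110,5,"pics/c_top5.png")
crop("side",225,155,115,120,5,"pics/c_side5.png")
E
```

```text
t 10.2667 J [ -70.8 -270.7  245.3] shift [8.03 0.17 0.21] twist about tool x (down) -0.01 F [-0.2 -0.5 -0.3] q [ 0.76  0.48 -0.91  1.41  0.38  1.43  1.33]
```

View pics/c_top5.png

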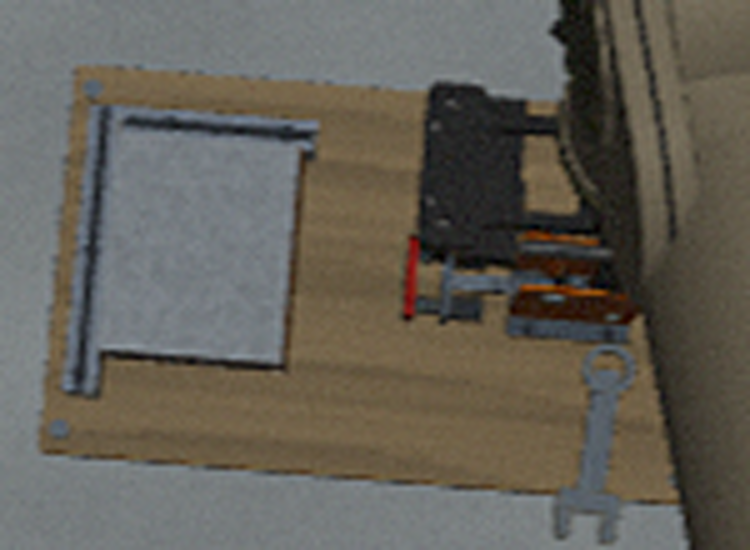

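View pics/c_side5.png

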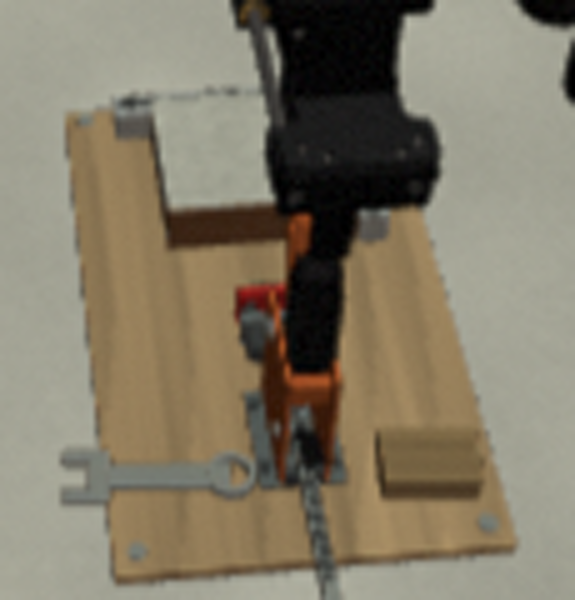

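Emit:
drive_tool(
  motion=[
    [1,0.2,0.2,0],
    [2.5,0.2,0.2,0],
    [4,0.2,0.2,0],
    [5,0.2,0.2,0],
    [6,0.2,0.2,0],
    [7,0.2,0.2,0],
    [8,0.2,0.2,0],
    [8,0.2,0.2,0],
  ],
)

```text
time: 11.03
ee_pos: [0.6195, -0.1067, 0.1653]
eef_rot: [0.032, 0.707, -0.032, 0.705]
ft_force: [-0.0, 0.5, -0.9]
width: 0.0868
```

```bash
python3 - <<'E'
from h import *
go(-69,-269,165,'y')
crop("side",225,155,115,120,5,"pics/c_side6.png")
E
```

```text
t 11.0333 J [ -69.1 -267.2  165.3] shift [ 0.03 -0.18  0.01] twist about tool x (down) 0.02 F [-0.   0.5 -0.9] q [ 0.74  0.54 -0.88  1.51  0.43  1.29  1.29]
```

View pics/c_side6.png

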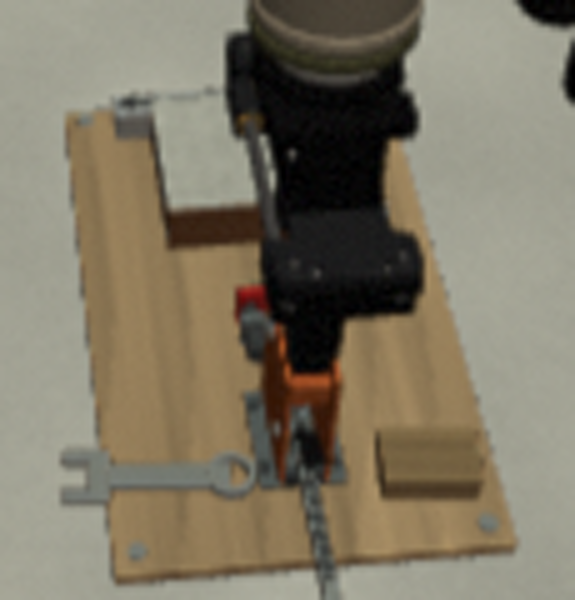

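Emit:
drive_tool(
  motion=[
    [0,-0.4,0,0],
    [0,-0.8,0,0],
    [0,-1.2,0,0],
    [0,-1.4,0,0],
    [0,-1.6,0,0],
    [0,-1.8,0,0],
    [0,-2.0,0,0],
    [0,-2.0,0,0],
    [0,-2.0,0,0],
  ],
)

```text
time: 11.83
ee_pos: [0.6188, -0.1261, 0.1678]
eef_rot: [0.032, 0.706, -0.032, 0.707]
ft_force: [1.3, 4.6, 3.5]
width: 0.0872
```

Emit:
drive_tool(
  motion=[
    [0,-0.3,0,0],
    [0,-0.6,0,0],
    [0,-0.9,0,0],
    [0,-1.2,0,0],
    [0,-1.4,0,0],
    [0,-1.4,0,0],
    [0,-1.4,0,0],
  ],
)

```text
time: 12.42
ee_pos: [0.6176, -0.1394, 0.1681]
eef_rot: [0.032, 0.706, -0.031, 0.707]
ft_force: [-0.3, 6.2, 5.0]
width: 0.0868
```

```bash
python3 - <<'E'
from h import *
go(-69,-267,165,'y')
crop("top",190,105,150,110,5,"pics/c_top7.png")
E
```

```text
t 12.4167 J [ -68.  -300.   168.1] shift [ 0.31  3.3  -0.1 ] twist about tool x (down) 0.03 F [-0.3  6.2  5. ] q [ 0.78  0.54 -0.87  1.5   0.42  1.3   1.35]
```

View pics/c_top7.png

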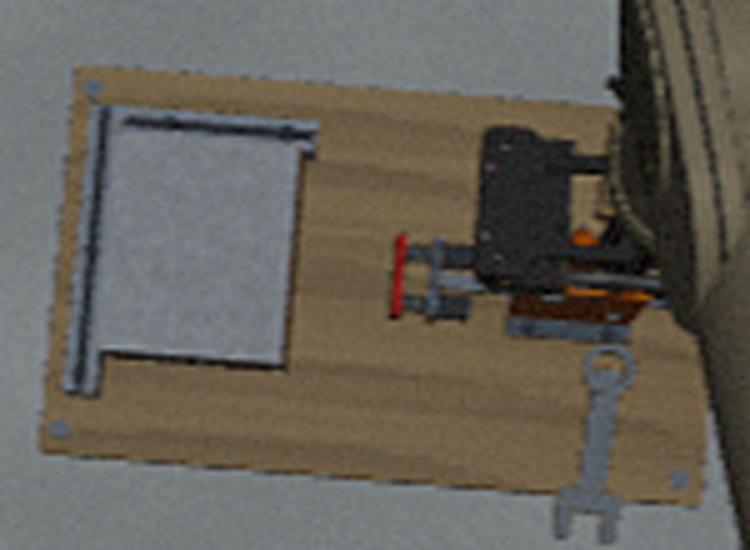

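Emit:
drive_tool(
  motion=[
    [0,-0.3,0,0],
    [0,-0.3,0,0],
    [0,-0.3,0,0],
  ],
)

```text
time: 12.72
ee_pos: [0.6174, -0.1418, 0.1681]
eef_rot: [0.032, 0.706, -0.031, 0.707]
ft_force: [-0.1, 6.7, 5.0]
width: 0.0868
```

Emit:
drive_tool(
  motion=[
    [0,-0.2,0,0],
    [0,-0.3,0,0],
    [0,-0.3,0,0],
  ],
)

```text
time: 12.97
ee_pos: [0.6173, -0.1435, 0.168]
eef_rot: [0.033, 0.706, -0.03, 0.707]
ft_force: [1.2, 11.0, 3.9]
width: 0.0869
```

Emit:
drive_tool(
  motion=[
    [0,-0.2,0,0],
    [0,-0.3,0,0],
    [0,-0.3,0,0],
  ],
)

```text
time: 13.22
ee_pos: [0.6173, -0.1438, 0.1679]
eef_rot: [0.033, 0.706, -0.028, 0.707]
ft_force: [2.3, 17.2, 2.2]
width: 0.0873
```

Emit:
drive_tool(
  motion=[
    [0,1,0,0],
    [0,2,0,0],
    [0,2.9,0,0],
    [0,3.4,0,0],
    [0,3.4,0,0],
    [0,2.6,0,0],
    [0,2.0,0,0],
    [0,1.4,0,0],
    [0,0.8,0,0],
    [0,0.4,0,0],
    [0,0.2,0,0],
    [0,0.2,0,0],
  ],
)

```text
time: 14.22
ee_pos: [0.6173, -0.1437, 0.168]
eef_rot: [0.034, 0.706, -0.029, 0.707]
ft_force: [2.5, 15.9, 2.4]
width: 0.0871
```

```bash
python3 - <<'E'
from h import *
go(-69,-267,165,'y')
crop("top",190,105,150,110,5,"pics/c_top8.png")
E
```

```text
t 14.2167 J [ -67.9 -304.3  168. ] shift [ 0.32  3.73 -0.1 ] twist about tool x (down) 0.05 F [ 2.5 15.9  2.4] q [ 0.79  0.55 -0.87  1.49  0.42  1.3   1.36]
```

View pics/c_top8.png

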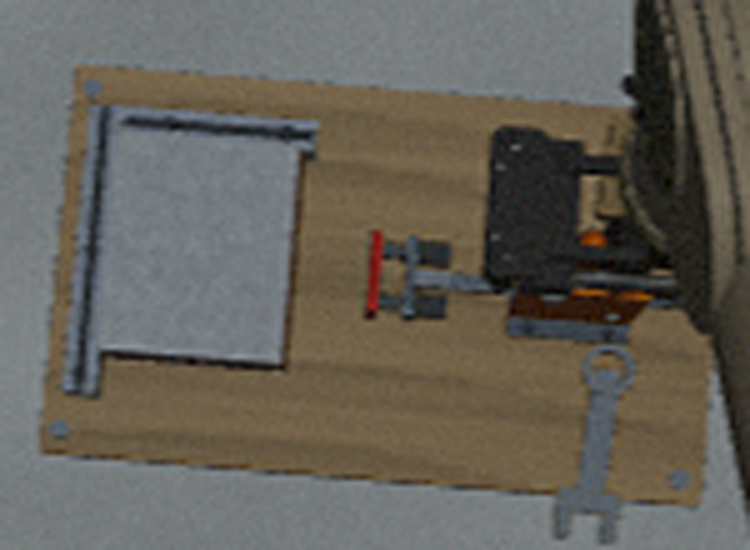

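Emit:
drive_tool(
  motion=[
    [0,1,0,0],
    [0,2,0,0],
    [0,2.9,0,0],
    [0,3.2,0,0],
    [0,3.2,0,0],
    [0,2.4,0,0],
    [0,1.8,0,0],
    [0,1.2,0,0],
    [0,0.6,0,0],
    [0,0.2,0,0],
    [0,0,0,0],
    [0,0,0,0],
  ],
)

```text
time: 15.27
ee_pos: [0.6174, -0.1437, 0.168]
eef_rot: [0.033, 0.706, -0.029, 0.707]
ft_force: [1.6, 16.6, 3.3]
width: 0.0871
```

Emit:
drive_tool(
  motion=[
    [0,1,0,0],
    [0,2,0,0],
    [0,2.9,0,0],
    [0,3.2,0,0],
    [0,3.2,0,0],
    [0,2.4,0,0],
    [0,1.8,0,0],
    [0,1.2,0,0],
    [0,0.6,0,0],
    [0,0.2,0,0],
    [0,0,0,0],
    [0,0,0,0],
  ],
)

```text
time: 16.27
ee_pos: [0.6173, -0.1437, 0.168]
eef_rot: [0.033, 0.706, -0.029, 0.707]
ft_force: [0.8, 15.6, 2.0]
width: 0.0874
```

```bash
python3 - <<'E'
from h import *
go(-69,-267,165,'y')
crop("top",190,105,150,110,5,"pics/c_top9.png")
E
```

```text
t 16.2667 J [ -67.8 -304.3  168. ] shift [ 0.33  3.72 -0.1 ] twist about tool x (down) 0.05 F [ 0.8 15.6  2. ] q [ 0.79  0.55 -0.87  1.49  0.42  1.3   1.36]
```

View pics/c_top9.png

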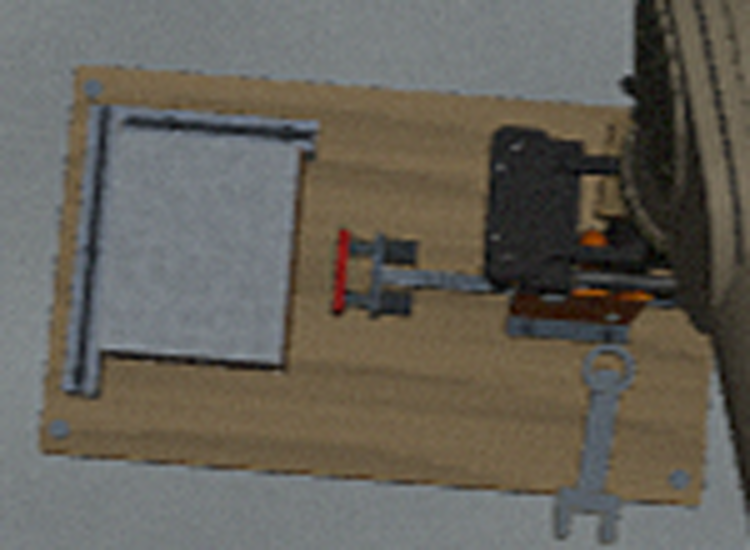

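Emit:
drive_tool(
  motion=[
    [0,1,0,0],
    [0,2,0,0],
    [0,2.9,0,0],
    [0,3.2,0,0],
    [0,3.2,0,0],
    [0,2.4,0,0],
    [0,1.8,0,0],
    [0,1.2,0,0],
    [0,0.7,0,0],
    [0,0.4,0,0],
    [0,0.2,0,0],
    [0,0.1,0,0],
    [0,0.1,0,0],
  ],
)

```text
time: 17.4
ee_pos: [0.6173, -0.1436, 0.1681]
eef_rot: [0.033, 0.706, -0.029, 0.707]
ft_force: [1.4, 12.4, 2.9]
width: 0.0873
```

```bash
python3 - <<'E'
from h import *
go(-69,-267,165,'y')
crop("top",240,135,60,40,12,"pics/c_top10.png")
E
```

```text
t 17.4 J [ -67.9 -304.2  168.1] shift [ 0.33  3.72 -0.1 ] twist about tool x (down) 0.04 F [ 1.4 12.4  2.9] q [ 0.79  0.55 -0.87  1.49  0.42  1.3   1.36]
```

View pics/c_top10.png

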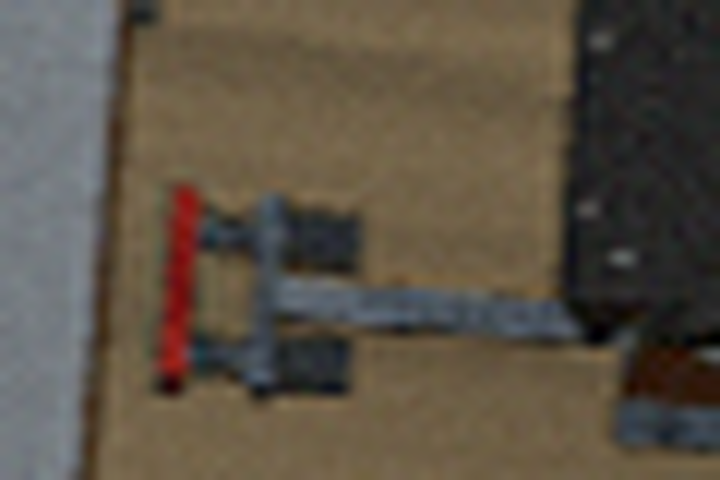

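Emit:
drive_tool(
  motion=[
    [0,1,0,0],
    [0,2,0,0],
    [0,2.9,0,0],
    [0,3.1,0,0],
    [0,3.1,0,0],
    [0,2.4,0,0],
    [0,1.8,0,0],
    [0,1.4,0,0],
    [0,1.1,0,0],
    [0,0.9,0,0],
    [0,0.9,0,0],
  ],
)

```text
time: 18.37
ee_pos: [0.6179, -0.1373, 0.1682]
eef_rot: [0.033, 0.706, -0.031, 0.707]
ft_force: [0.4, 7.0, 4.9]
width: 0.0874
```

Emit:
drive_tool(
  motion=[
    [0,-0.15,0,0],
    [0,-0.3,0,0],
    [0,-0.3,0,0],
  ],
)

```text
time: 18.62
ee_pos: [0.6177, -0.14, 0.1682]
eef_rot: [0.033, 0.706, -0.031, 0.707]
ft_force: [-0.4, 5.8, 3.9]
width: 0.087
```

Emit:
drive_tool(
  motion=[
    [0,-0.15,0,0],
    [0,-0.3,0,0],
    [0,-0.3,0,0],
  ],
)

```text
time: 18.87
ee_pos: [0.6175, -0.1422, 0.1681]
eef_rot: [0.033, 0.706, -0.031, 0.707]
ft_force: [0.1, 9.9, 3.7]
width: 0.0871
```

```bash
python3 - <<'E'
from h import *
go(-69,-267,165,'y')
crop("top",240,135,60,40,12,"pics/c_top11.png")
E
```

```text
t 18.8667 J [ -67.9 -302.7  168.1] shift [ 0.33  3.57 -0.11] twist about tool x (down) 0.03 F [0.1 9.9 3.7] q [ 0.79  0.55 -0.87  1.49  0.42  1.3   1.36]
```

View pics/c_top11.png

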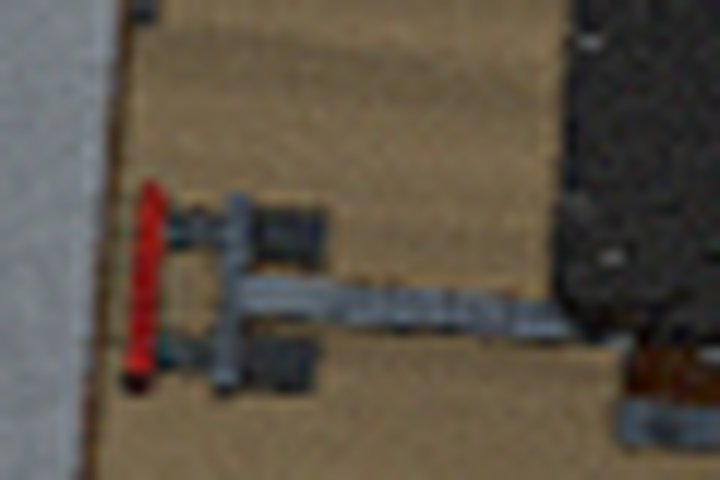

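Emit:
drive_tool(
  motion=[
    [0,-0.1,0,0],
    [0,-0.2,0,0],
    [0,-0.3,0,0],
    [0,-0.3,0,0],
    [0,1,0,0],
    [0,2,0,0],
    [0,2.9,0,0],
    [0,3.0,0,0],
    [0,3.0,0,0],
    [0,2.2,0,0],
    [0,1.7,0,0],
    [0,1.4,0,0],
    [0,1.2,0,0],
    [0,1.0,0,0],
    [0,1.0,0,0],
  ],
)

```text
time: 20.17
ee_pos: [0.6182, -0.1338, 0.1681]
eef_rot: [0.033, 0.706, -0.032, 0.707]
ft_force: [-0.1, 5.3, 3.9]
width: 0.0872
```

Emit:
drive_tool(
  motion=[
    [0,-0.15,0,0],
    [0,-0.3,0,0],
    [0,-0.3,0,0],
  ],
)

```text
time: 20.42
ee_pos: [0.618, -0.1361, 0.1683]
eef_rot: [0.033, 0.706, -0.031, 0.707]
ft_force: [-0.7, 6.6, 5.1]
width: 0.0867
```

Emit:
drive_tool(
  motion=[
    [0,-0.15,0,0],
    [0,-0.3,0,0],
    [0,-0.3,0,0],
  ],
)

```text
time: 20.67
ee_pos: [0.6178, -0.1383, 0.1683]
eef_rot: [0.033, 0.706, -0.031, 0.707]
ft_force: [-0.5, 8.0, 5.7]
width: 0.087
```

```bash
python3 - <<'E'
from h import *
go(-69,-267,165,'y')
crop("top",240,135,60,40,12,"pics/c_top12.png")
E
```

```text
t 20.6667 J [ -67.9 -298.8  168.3] shift [ 0.33  3.18 -0.11] twist about tool x (down) 0.03 F [-0.5  8.   5.7] q [ 0.78  0.54 -0.87  1.5   0.42  1.3   1.35]
```

View pics/c_top12.png

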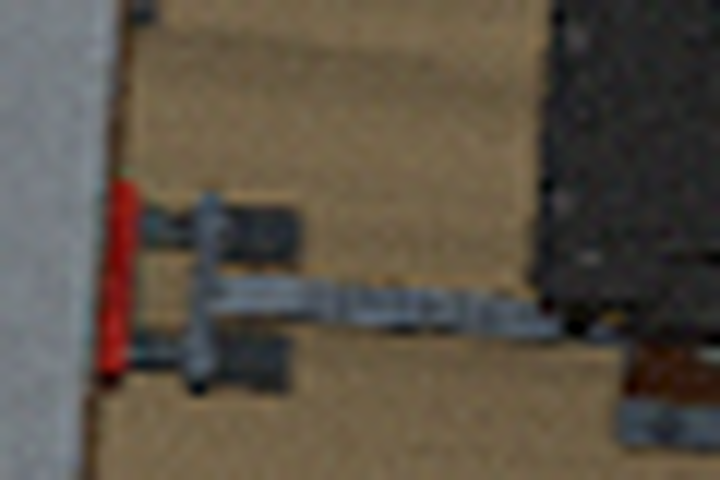

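Emit:
drive_tool(
  motion=[
    [0,-0.15,0,0],
    [0,-0.3,0,0],
    [0,-0.3,0,0],
  ],
)

```text
time: 20.97
ee_pos: [0.6177, -0.1407, 0.1683]
eef_rot: [0.033, 0.706, -0.03, 0.707]
ft_force: [-0.2, 9.3, 5.7]
width: 0.0871
```

Emit:
drive_tool(
  motion=[
    [0,-0.1,0,0],
    [0,-0.2,0,0],
    [0,-0.2,0,0],
  ],
)

```text
time: 21.22
ee_pos: [0.6175, -0.1417, 0.1682]
eef_rot: [0.033, 0.706, -0.03, 0.707]
ft_force: [0.9, 12.7, 5.5]
width: 0.0875
```

Emit:
drive_tool(
  motion=[
    [0,-0.1,0,0],
    [0,-0.2,0,0],
    [0,-0.2,0,0],
  ],
)

```text
time: 21.47
ee_pos: [0.6175, -0.1426, 0.1682]
eef_rot: [0.033, 0.706, -0.029, 0.707]
ft_force: [1.2, 15.1, 3.7]
width: 0.0867
```

Emit:
drive_tool(
  motion=[
    [0,-0.1,0,0],
    [0,-0.2,0,0],
    [0,-0.2,0,0],
  ],
)

```text
time: 21.72
ee_pos: [0.6175, -0.1434, 0.1682]
eef_rot: [0.033, 0.706, -0.028, 0.707]
ft_force: [2.2, 17.3, 2.7]
width: 0.0871
```

```bash
python3 - <<'E'
from h import *
go(-69,-267,165,'y')
crop("top",240,135,60,40,12,"pics/c_top13.png")
E
```

```text
t 21.7167 J [ -67.7 -304.   168.2] shift [ 0.34  3.69 -0.11] twist about tool x (down) 0.06 F [ 2.2 17.3  2.7] q [ 0.79  0.55 -0.87  1.49  0.42  1.3   1.36]
```

View pics/c_top13.png

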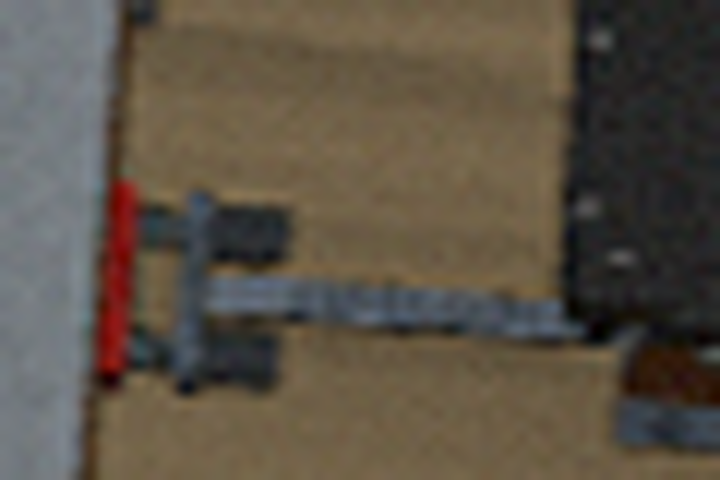

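Emit:
drive_tool(
  motion=[
    [0,0.8,0,0],
    [0,1.6,0,0],
    [0,2.4,0,0],
    [0,3.2,0,0],
    [0,4.0,0,0],
    [0,4.0,0,0],
    [0,4.0,0,0],
  ],
  grip=54,
  force=50,
)

```text
time: 22.35
ee_pos: [0.6201, -0.1091, 0.1674]
eef_rot: [0.032, 0.706, -0.032, 0.706]
ft_force: [-0.1, -1.3, 0.2]
width: 0.0687
```

```bash
python3 - <<'E'
from h import *
go(-69,-267,165,'y'); print(r.read_state()['width'])
crop("top",240,135,60,40,12,"pics/c_top14.png")
E
```

```text
t 22.35 J [ -68.3 -269.6  167.4] shift [ 0.24  0.26 -0.07] twist about tool x (down) 0.02 F [-0.1 -1.3  0.2] q [ 0.74  0.54 -0.88  1.51  0.43  1.3   1.3 ]
0.06867575234085957
```

View pics/c_top14.png

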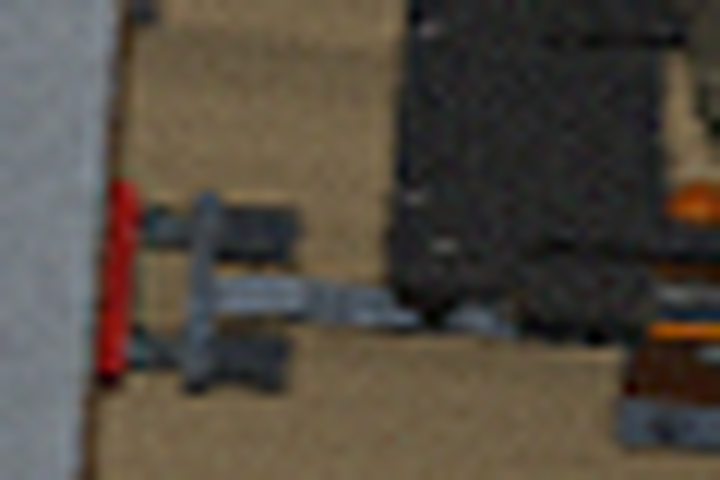

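Emit:
drive_tool(
  motion=[
    [0,-0.2,0,0],
    [0,-0.36,0,0],
    [0,-0.36,0,0],
    [0,-0.36,0,0],
  ],
  grip=75,
)

```text
time: 22.73
ee_pos: [0.6202, -0.1115, 0.1681]
eef_rot: [0.033, 0.706, -0.031, 0.707]
ft_force: [-0.2, 4.9, 3.7]
width: 0.062
```

Emit:
drive_tool(
  motion=[
    [0,-0.2,0,0],
    [0,-0.36,0,0],
    [0,-0.36,0,0],
    [0,-0.36,0,0],
  ],
  grip=96,
)

```text
time: 23.07
ee_pos: [0.6201, -0.1138, 0.1685]
eef_rot: [0.033, 0.706, -0.031, 0.707]
ft_force: [0.1, 8.3, 5.3]
width: 0.0546
```

```bash
cat >> h.py <<'E'
def pads():
    s=r.read_state(); c=toJ(s['ee_pos'])[1]; w=s['width']*500
    print("t",s['time'],"front",round(c+w,1),"rear",round(c-w,1),"w",w*2,"F",s['ft_force'].round(1))
E
python3 - <<'E'
from h import *
pads(); go(-69,-267,165,'y')
E
```

```text
t 23.0667 front -247.0 rear -301.6 w 54.63457443762509 F [0.1 8.3 5.3]
t 23.0667 J [ -67.8 -274.3  168.5] shift [ 0.35  0.72 -0.11] twist about tool x (down) 0.03 F [0.1 8.3 5.3] q [ 0.75  0.54 -0.88  1.5   0.42  1.3   1.31]
```

Emit:
drive_tool(
  motion=[
    [0,-0.12,0,0],
    [0,-0.25,0,0],
    [0,-0.25,0,0],
  ],
  grip=106,
)

```text
time: 23.32
ee_pos: [0.62, -0.1158, 0.1687]
eef_rot: [0.033, 0.706, -0.03, 0.707]
ft_force: [-0.7, 8.4, 5.8]
width: 0.0513
```

Emit:
drive_tool(
  motion=[
    [0,-0.1,0,0],
    [0,-0.2,0,0],
    [0,-0.2,0,0],
  ],
  grip=113,
)

```text
time: 23.57
ee_pos: [0.62, -0.1162, 0.1688]
eef_rot: [0.033, 0.706, -0.029, 0.707]
ft_force: [-0.1, 14.0, 6.2]
width: 0.0491
```

```bash
python3 - <<'E'
from h import *
pads()
crop("top",240,135,60,40,12,"pics/c_top15.png")
E
```

```text
t 23.5667 front -252.1 rear -301.1 w 49.05854793291057 F [-0.1 14.   6.2]
```

View pics/c_top15.png

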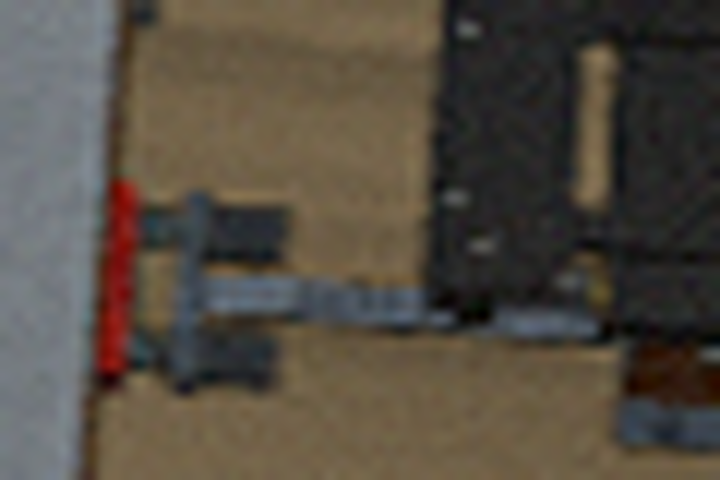

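Emit:
drive_tool(
  motion=[
    [0,-0.1,0,0],
    [0,-0.2,0,0],
    [0,-0.3,0,0],
    [0,-0.3,0,0],
    [0,-0.3,0,0],
  ],
)

```text
time: 24.03
ee_pos: [0.6199, -0.1181, 0.1689]
eef_rot: [0.033, 0.706, -0.028, 0.707]
ft_force: [-0.6, 15.8, 8.0]
width: 0.0487
```

```bash
python3 - <<'E'
from h import *
pads()
E
```

```text
t 24.0333 front -254.2 rear -302.8 w 48.686603468349546 F [-0.6 15.8  8. ]
```

Emit:
drive_tool(
  motion=[
    [0,-0.1,0,0],
    [0,-0.1,0,0],
    [0,-0.1,0,0],
    [0,-0.1,0,0],
    [0,-0.1,0,0],
  ],
  grip=118,
)

```text
time: 24.45
ee_pos: [0.6199, -0.118, 0.1689]
eef_rot: [0.033, 0.706, -0.028, 0.707]
ft_force: [0.8, 19.5, 5.7]
width: 0.0472
```

```bash
python3 - <<'E'
from h import *
pads()
crop("top",240,135,60,40,12,"pics/c_top16.png")
E
```

```text
t 24.45 front -254.9 rear -302.1 w 47.24279534771297 F [ 0.8 19.5  5.7]
```

View pics/c_top16.png

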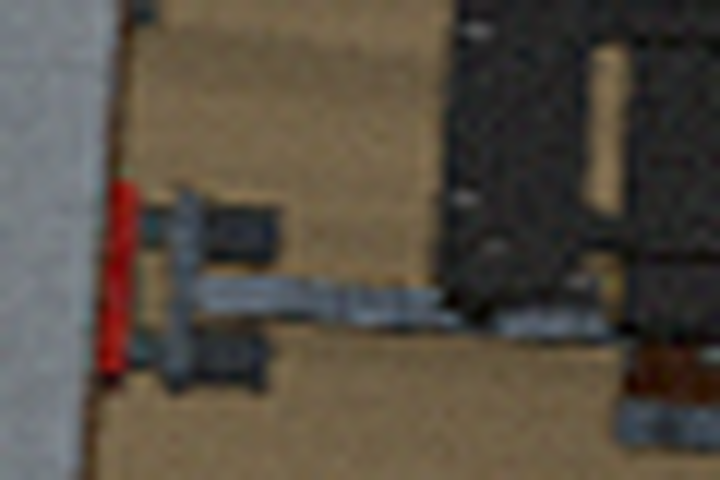

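```bash
cat > m.py <<'E'
from h import *
# crop origin 240,135 scale12 ; rectify to jig plane z=.045, 0.2mm/px
def rect(im,x0=240,y0=135,s=12):
    ys=np.arange(-175,-95,.2); xs=np.arange(-96,-44,.4)
    P=np.array([[J(x,y,45) for y in ys] for x in xs]).reshape(-1,3)
    uv=proj("top",P); uv=(uv-[x0,y0]+.5)*s-.5; uv=uv.reshape(len(xs),len(ys),2).astype(np.float32)
    return ys,xs,cv2.remap(im.astype(np.float32),uv[...,0],uv[...,1],cv2.INTER_LINEAR)
def meas(k):
    ys,xs,a=rect(cv2.imread(f"pics/c_top{k}.png"))
    red=np.clip(a[...,2]-a[...,1]-25,0,None); 
    m=(xs>-92)&(xs<-48); p=red[m].mean(0); yr=(p*ys).sum()/p.sum()
    b=(a[...,0]-a[...,2])   # bluish grey vs wood
    lum=a.mean(-1)
    q=np.r_[0:0]
    rows=(xs>-88)&(xs<-80)|(xs>-62)&(xs<-54)
    mid=((xs>-78)&(xs<-74))|((xs>-66)&(xs<-62))  # between spring & rod: wood, grey plate
    g=b[mid].mean(0); sel=(ys<yr-5)&(ys>yr-30)
    w=np.clip(g-np.percentile(g[sel],30),0,None)*sel
    return yr,ys,g,sel,a
if __name__=="__main__":
    import sys
    ims=[]
    ref=None
    for k in sys.argv[1:]:
        yr,ys,g,sel,a=meas(k)
        print(k,round(yr,2))
        i=np.argmin(abs(ys-yr)); 
        print("  ",[int(v) for v in g[i-140:i:5]])
E
python3 m.py 10 11 12 13 14 15 16
python3 - <<'E'
from m import *
yr,ys,g,sel,a=meas(16); b=meas(10)[4]
cv2.imwrite("pics/rect.png",np.vstack([cv2.resize(v,(800,250)) for v in (b,a)]))
E
```

```text
10 -126.26
   [-11, -10, -7, -1, 5, 11, 13, 11, 5, -5, -17, -29, -38, -41, -42, -41, -40, -39, -38, -36, -34, -31, -30, -35, -51, -72, -92, -105]
11 -117.85
   [-4, -2, 0, 3, 9, 14, 18, 16, 10, 0, -12, -23, -33, -39, -41, -41, -41, -39, -37, -34, -33, -31, -30, -33, -46, -67, -89, -103]
12 -111.19
   [-16, -16, -13, -5, 2, 10, 15, 16, 12, 2, -9, -23, -34, -40, -42, -43, -42, -41, -40, -39, -36, -30, -25, -30, -44, -64, -85, -101]
13 -111.05
   [-15, -15, -15, -16, -17, -14, -5, 4, 14, 19, 19, 12, 0, -12, -25, -36, -42, -44, -43, -39, -35, -30, -27, -33, -48, -68, -89, -104]
14 -111.07
   [-18, -21, -19, -14, -5, 3, 13, 20, 20, 12, -1, -17, -31, -39, -43, -44, -41, -39, -39, -38, -36, -30, -25, -31, -47, -68, -90, -107]
15 -111.09
   [-16, -16, -16, -18, -20, -18, -12, -2, 7, 17, 22, 21, 13, 0, -16, -30, -39, -44, -45, -42, -38, -32, -27, -32, -47, -68, -89, -104]
16 -111.07
   [-15, -16, -17, -16, -15, -15, -15, -14, -9, 1, 12, 19, 19, 13, 1, -12, -25, -36, -41, -41, -38, -32, -27, -33, -49, -71, -92, -107][ WARN:0@2.191] global loadsave.cpp:1063 imwrite_ Unsupported depth image for selected encoder is fallbacked to CV_8U.
```

View pics/rect.png

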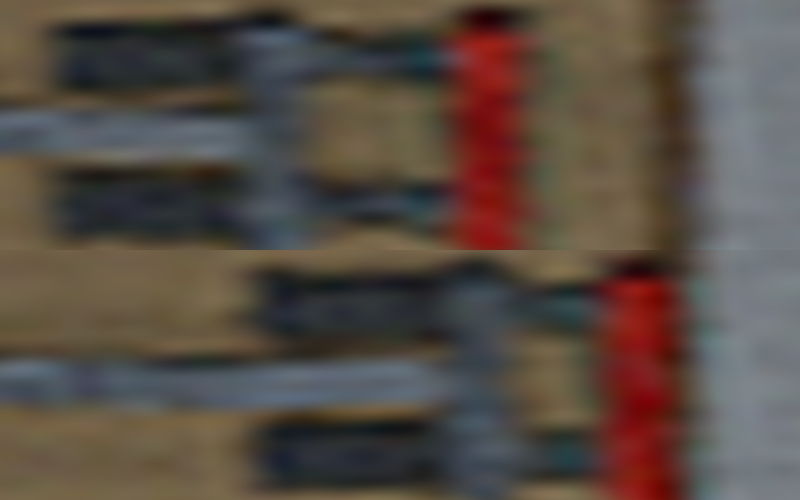

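Emit:
drive_tool(
  motion=[
    [0,-0.1,0,0],
    [0,-0.2,0,0],
    [0,-0.2,0,0],
    [0,-0.2,0,0],
    [0,-0.2,0,0],
  ],
  grip=122,
)

```text
time: 24.92
ee_pos: [0.6198, -0.1191, 0.169]
eef_rot: [0.033, 0.706, -0.027, 0.707]
ft_force: [0.9, 21.6, 5.8]
width: 0.0456
```

```bash
python3 - <<'E'
from h import *
pads()
crop("top",240,135,60,40,12,"pics/c_top17.png")
E
python3 m.py 17
```

```text
t 24.9167 front -256.7 rear -302.3 w 45.55176562329886 F [ 0.9 21.6  5.8]
17 -111.04
   [-15, -15, -15, -15, -15, -16, -17, -18, -15, -9, 0, 7, 15, 20, 18, 8, -5, -20, -32, -39, -41, -35, -28, -31, -45, -66, -89, -107]
```

Emit:
drive_tool(
  motion=[
    [0,0.07,0,0],
    [0,0.07,0,0],
    [0,0.07,0,0],
  ],
  grip=126,
)

```text
time: 25.22
ee_pos: [0.6199, -0.1184, 0.1689]
eef_rot: [0.033, 0.706, -0.027, 0.707]
ft_force: [0.8, 21.2, 6.9]
width: 0.044
```

```bash
python3 - <<'E'
from h import *
pads()
E
```

```text
t 25.2167 front -256.9 rear -300.9 w 43.9715444151806 F [ 0.8 21.2  6.9]
```

Emit:
drive_tool(
  motion=[
    [0,0.07,0,0],
    [0,0.07,0,0],
    [0,0.07,0,0],
  ],
  grip=130,
)

```text
time: 25.47
ee_pos: [0.6198, -0.1188, 0.1689]
eef_rot: [0.033, 0.706, -0.028, 0.707]
ft_force: [1.1, 18.0, 6.2]
width: 0.0432
```

```bash
python3 - <<'E'
from h import *
pads()
crop("top",240,135,60,40,12,"pics/c_top18.png")
E
python3 m.py 18
```

```text
t 25.4667 front -257.6 rear -300.8 w 43.157830531380895 F [ 1.1 18.   6.2]
18 -111.06
   [-16, -17, -17, -17, -17, -16, -17, -17, -15, -11, -5, 2, 12, 20, 22, 14, 1, -14, -28, -37, -41, -37, -31, -33, -46, -66, -87, -104]
```

Emit:
drive_tool(
  motion=[
    [0,0,0,0],
    [0,0,0,0],
    [0,0,0,0],
    [0,0,0,0],
    [0,0,0,0],
    [0,0,0,0],
    [0,0,0,0],
    [0,0,0,0],
  ],
)

```text
time: 26.18
ee_pos: [0.6198, -0.1188, 0.1689]
eef_rot: [0.033, 0.706, -0.028, 0.707]
ft_force: [0.8, 18.8, 7.0]
width: 0.0429
```

```bash
python3 - <<'E'
from h import *
pads()
im=crop("top",240,135,60,40,12,"pics/c_top19.png")
crop("top",190,105,150,110,5,"pics/f_top.png",im)
crop("side",225,155,115,120,5,"pics/f_side.png")
E
python3 m.py 19
```

```text
t 26.1833 front -257.8 rear -300.8 w 42.939320904823745 F [ 0.8 18.8  7. ]
19 -111.05
   [-14, -14, -15, -16, -16, -17, -17, -17, -15, -12, -8, 0, 9, 18, 20, 13, 0, -13, -26, -35, -39, -35, -29, -33, -47, -66, -86, -102]
```

View pics/f_top.png

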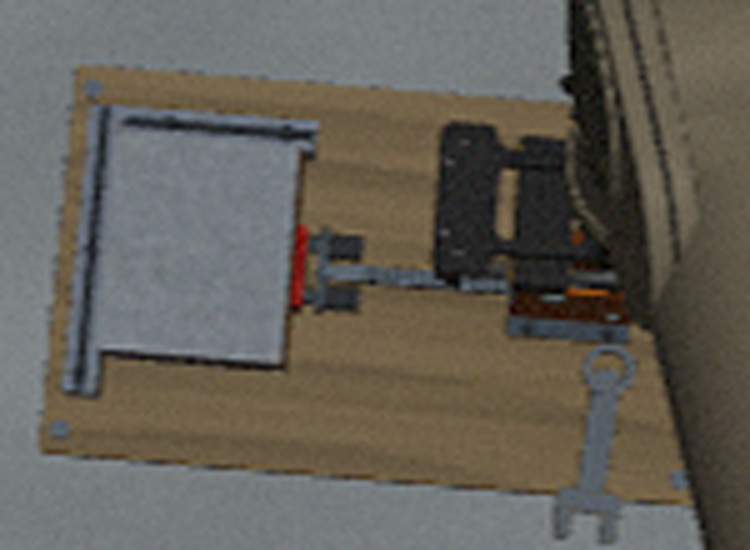

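View pics/f_side.png

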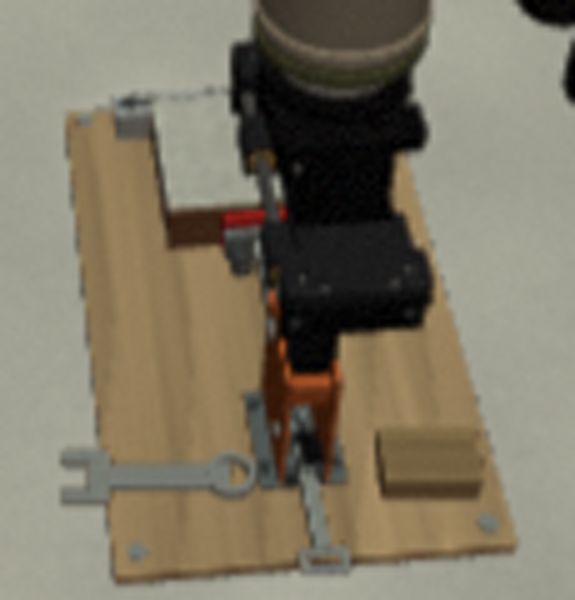

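```bash
python3 -c "
from bench import r
print(r.close_job())"
```

```text
the job is handed in; nothing more can be done
None
```

The middle-sized panel is flush in the fence corner, and I handed the job in at about 26 s with the gripper holding the trigger squeezed. I pushed the panel against the back fence, then the side fence, and stopped each time at about 13 N. I then pumped the trigger eight times, the last one partial. The final hold has one finger on the trigger and, going by the force change as the jaws closed, the other touching the back of the grip.

- **Panel:** the top view before pumping and again at the end shows it square and flush, with no visible gap at either fence.
- **Plate pressure:** the top image gives about 7 mm of spring travel, roughly 14 N, and it stayed steady for 0.7 s before hand-in.
- **Disagreement:** before the second finger touched the grip, the wrist force (21.6 N at the trigger) implied about 9 mm (19 N), while the image then showed about 6.6 mm. I put the difference down to finger friction and trusted the image. Even the higher figure is below the 25 N crush limit.
- **Bystanders:** the wrench and the packing block look unmoved in the last pictures. I did not re-check the rest of the table closely, but the arm only crossed it well above everything else.

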